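# Press a worn bush out of its bearing block

## Task

The aluminium bearing block of a stirrer is clamped in the small bench vise, and its worn brass bush has to come out. Take the steel drift by its handle from its stand, find the hole in the block's top face by gentle touch and push the bush steadily down out of its bore until it stands on the floor of the vise's gutter, feeling for that firm stop and never pressing on the block, bush or vise with more than 60 N. Then put the drift back upright in its stand, pushed in until its collar rests on the stand, and leave the bottles and the jar around undisturbed.

Things in the scene. Friction and masses are not known exactly. Their poses are not given: they have to be found in the camera images.
- vise: Grey bench vise, fixed. Origin: centre of its underside, on the worktop; own z up, own y along the jaws, screw with tommy bar to own -x (to x -92 mm, y +-37 mm, below z 50 mm). Bed 118 (x) by 124 (y) mm, ears to y +-81 mm; jaws x -44 to +48 mm, tops at z 72 mm or lower. Below the block runs a gutter along y, 30 mm wide, floor at z 26 mm.
- jaw_middle (a point): On the vise's middle, 86 mm over the worktop, axes as the vise's: level with the flat top of the aluminium block, 45.5 (x) by 82 (y) by 36 mm high, clamped in the jaws. In x the block is exactly central; in own y it is clamped anywhere within 17 mm either way of this point: NOT measured, to be felt or seen. It stays put. Within 17 mm along y of here the drift is always over the block.
- gutter_floor (a point): On the vise's middle, 60 mm below jaw_middle. In the centre of the block's top is an upright round hole, 15 mm wide, square-edged; after 8 mm it widens into the 24.5 mm bore of the bush, open to the gutter below. The block's underside is 24 mm above this point. Flush screw heads 7 mm wide, 32 mm either side of the hole along y, are no holes.
- bush (a joint): Travel of the brass bush (23.6 mm outer, 8.4 mm inner diameter, 22 mm long) down its bore, m. At 0 its upper face is 8 mm below the block's top; it starts at 0 to 0.005; at 0.030 it stands on the gutter floor, upper face 38 mm below the block's top: a firm stop. It moves at about 10 N, plus 1.2 N per 10 mm/s, stays where left, and cannot come out upwards.
- drift_grip (a point): Centre of the drift's black square handle, 18 x 18 mm, 50 mm long (own z +-25 mm); own x, y square to its flat sides. The drift is loose, 0.13 to 0.21 kg, upright in its stand at the start, own z up. Below the handle a steel collar, 30 mm wide, 6 mm thick (25 to 31 mm below this point), on which slipping fingers come to rest; then the 13 mm shank, 58 mm long.
- drift_tip (a point): Centre of the flat lower end of the drift's shank, 89 mm below drift_grip along the drift's own z; shank and end are 13 mm across, the edge hardly broken. The end covers the bush's bore, so it pushes on the bush's upper face.
- stand_mouth (a point): Centre of the hole's mouth in the top of the drift's stand, 66 mm over the worktop; fixed: a grey block 56 x 56 mm on a base plate 84 x 84 x 8 mm, own z up. Hole 16 mm wide, upright, 58 mm deep, its mouth chamfered 2 mm. With the drift fully home its collar rests on the top face and drift_tip is 58 mm below this point.
- weigh_bottle: Glass weighing bottle with knob lid, 37 mm diameter, 52 mm high, origin at the centre of its underside. Leave alone.
- amber_bottle: Small amber bottle with white cap, 40 mm diameter, 81 mm high, origin at the centre of its underside. Leave alone.
- red_jar: White plastic jar with a red lid, 45 mm diameter, 62 mm high, origin at the centre of its underside. Leave alone.
Mind the look-alikes: they are no part of the job. Of the things that look like the part that bears drift_grip, the smaller one is meant. Leave any white look-alike of the part that bears stand_mouth alone.

How it is judged:
By the outcome, as a careful person would: the job done as asked, in the order asked, and still so for the second after the job is handed in, with the robot touching nothing.
It also fails if it takes over 72 s, if anything falls off the work surface, if the arm or the gripper's body presses on something with over 40 N, if the wrist force passes 120 N, or if a joint passes its speed limit or range.

## Robot

A 7-joint arm with a two-finger parallel gripper is mounted at the origin on a cart in front of the work surface, level with it; the furniture and walls round the work are solid. World frame = base frame: x ahead of the robot, y to its left, z up, the work surface at z = 0. Lengths are in m, angles in rad, forces in N, time in s.
With the tool pointing down it reaches from about 0.425 to 0.925 m from the base axis. Payload 6.8 kg.
Tool frame: the origin (TCP) lies on the centre line of the jaws, within the pads' length; the fingertips stand 11 mm ahead of it and the grasp point (between the pads) lies 8 mm behind it; y points along the fingers, x is the direction in which the jaws open and shut, and the axes are right-handed (so a half turn about y gives the same grasp; the last joint's range is limited). The gripper opens to 88 mm and grips with 3 to 60 N. Pads are 20 mm wide; open, the fingers measure 115 mm over their backs; the gripper's body (75 mm by 178 mm) begins 61 mm behind the grasp point.
Start: joints at [-1.356, 0.477, 0.022, 1.555, -0.011, 1.109, -0.083], TCP at [0.214, 0.64, 0.234] pointing down, gripper open.
Joint ranges: [-2.96, 2.96], [-0.34, 2.1], [-1.41, 1.46], [0.24, 2.44], [-1.37, 4.51], [0.17, 1.92], [-2.96, 2.96]. Speed limits (rad/s): [2.39, 2.39, 3.14, 3.14, 3.14, 3.14, 3.14].

## Interface

Orientations are given as a unit quaternion [x, y, z, w].
In Python, from workcell import observe, get_image, finish_job gives the robot as it stands. The module is installed in compiled form; this text tells all that it offers.
- The arm moves only by the tool play_rows, never from a script. Its argument "motion" is a list that holds one entry, the list of rows, each a list of 4 numbers: the shift along the tool's x, y, z in mm, then the turn about the tool's y in rad. In form: [[[dx, dy, dz, roll], ...]]. A call has 1 to 10 rows; each row shifts and turns the commanded pose from where the row before left it, along the tool's axes as they then stand; what a row does not reach is not made up. A row lasts 1/10 s, in which the tool goes at most 50 mm and 8.59 degrees, less where a joint would pass 70% of its speed; a pose out of reach is approached as far as the arm can. A call is refused whole if a number of a shift passes 50 or a number of a turn 0.15, either way. A call with a gripper value outside its range is refused whole. "gripper" is the closure, from -1 (fully open) to 1 (shut), set as the call begins (left out, the last holds). The fingers move at their own pace and stop on an object; "force" is the grip in N (left out, the last holds). Time passes only in rows, so rows that do not move let the fingers close. It gives the time, the measured TCP pose, the force and the opening at its end, in the units of the state.
- observe(): the state, without advancing time (a new reading comes with each control period).
- get_image(name): name is "scene" or "top" or "wrist"; returns a dict with "image" (400x640x3 uint8, blue, green, red), "fx", "fy", "cx", "cy" (pixels), "cam_to_world" (4x4, takes a point from camera to world coordinates); the wrist camera has in their place "tool_from_camera" (4x4, takes a point from camera to tool coordinates, whose origin is the TCP and whose axes are the tool frame's). Camera axes: x right, y down, z forward; pixel columns grow to the right and rows downward; lengths in m; the calibration is good to about 2 mm. A picture is of the moment at which its call begins: read the wrist's pose just before it. There is no depth.
- finish_job(): hands the job in, once; it reports no verdict.
The state is a dict: "time_s": time; "joint_positions": joint angles; "dq": joint speeds; "joint_efforts": joint torques, N m; "tcp_pos": TCP position; "orientation": TCP orientation; "contact_force": force on the tool from outside, world axes, zero at the start; "torque": the same for the moment, N m; "grip_width": finger opening in m.
Only numpy, scipy, OpenCV 4.12 (cv2) and the standard library are available. Lean on these libraries where they do the work, as an engineer would, in place of code of your own. Each camera call takes 0.05 s, during which the arm holds its last target. There are 200 camera calls.

## Working session

There is one attempt and no reset: what is moved stays moved. The work goes in short steps, Python scripts to look and compute and a tool call to move; the robot and the scene stay as the last step left them, time stands still between calls to the robot, and variables do not carry over. Pictures are saved under pics/ and viewed, and the job is handed in when it is done.

Besides the shell and the picture viewer there is one more tool, called after "Call:" in YAML: its name, and indented under it one key for each argument. play_rows: Moves the arm, as the interface text tells. Its arguments: {"type":"object","properties":{"motion":{"type":"array"},"gripper":{"type":"number"},"force":{"type":"number"}},"required":["motion"]}

```bash
mkdir -p pics
cat > h.py <<'E'
import numpy as np,cv2
from workcell import observe,get_image,finish_job
from scipy.spatial.transform import Rotation as R
def snap(n,f):
    s=observe();d=get_image(n);cv2.imwrite(f'pics/{f}.png',d['image'])
    if n=='wrist':
        T=np.eye(4);T[:3,:3]=R.from_quat(s['orientation']).as_matrix();T[:3,3]=s['tcp_pos'];M=T@np.array(d['tool_from_camera'])
    else: M=np.array(d['cam_to_world'])
    K=(d['fx'],d['fy'],d['cx'],d['cy']);np.savez(f'pics/{f}.npz',M=M,K=K);return d
def pt(f,u,v,z):
    q=np.load(f'pics/{f}.npz');M=q['M'];K=q['K'];r=M[:3,:3]@np.array([(u-K[2])/K[0],(v-K[3])/K[1],1]);o=M[:3,3]
    return o+r*(z-o[2])/r[2]
def px(f,p):
    q=np.load(f'pics/{f}.npz');M=q['M'];K=q['K'];c=M[:3,:3].T@(np.array(p)-M[:3,3]);return c[0]/c[2]*K[0]+K[2],c[1]/c[2]*K[1]+K[3]
def crop(f,u0,v0,u1,v1,k):
    cv2.imwrite(f'pics/{f}_c{u0}.png',cv2.resize(cv2.imread(f'pics/{f}.png')[v0:v1,u0:u1],None,fx=k,fy=k,interpolation=cv2.INTER_CUBIC))
E
python3 -c "
from h import *
for n in('scene','top','wrist'): snap(n,n+'0')
print(observe());print(np.load('pics/top0.npz')['M'],np.load('pics/scene0.npz')['M'],np.load('pics/top0.npz')['K'],get_image('wrist')['tool_from_camera'])"
```

```text
{'time_s': 0.15, 'joint_positions': array([-1.35609287,  0.47757132,  0.02233918,  1.55615598, -0.0115031 ,
        1.10931531, -0.08311308]), 'dq': array([-0.00043212, -0.00382057, -0.00094019, -0.0037197 , -0.00166811,
        0.00170572,  0.00122955]), 'joint_efforts': array([ 1.83222575e-03, -5.83290517e+01,  1.53640073e+00, -2.72879380e+01,
       -5.42670256e-02,  1.45422728e-02,  8.64131243e-05]), 'tcp_pos': array([0.21399086, 0.63973509, 0.23295988]), 'orientation': array([ 0.5741467 ,  0.41279227, -0.4135148 , -0.5735535 ]), 'contact_force': array([ 0.25361471, -0.22679016, -0.19017372]), 'torque': array([-0.01948873, -0.00216213,  0.03619189]), 'grip_width': 0.08797838513229335}
[[-0.00728784 -0.99652491  0.08297583  0.44462759]
 [-0.99982496  0.00869153  0.0165682  -0.048291  ]
 [-0.01723181 -0.08284055 -0.99641382  1.0433119 ]
 [ 0.          0.          0.          1.        ]] [[ 0.84699098 -0.39272684  0.35829026 -0.01039056]
 [-0.53136899 -0.64561398  0.54847934 -0.84610521]
 [ 0.01591464 -0.65494139 -0.75551208  1.20942244]
 [ 0.          0.          0.          1.        ]] [413.66528671 413.66528671 318.07122591 200.69543164] [[ 9.99999489e-01  9.69327358e-04  2.88616097e-04  3.41403193e-04]
 [ 4.45295296e-06 -2.89584857e-01  9.57152345e-01 -1.51885009e-01]
 [ 1.01137280e-03 -9.57151854e-01 -2.89584713e-01  8.08565536e-02]
 [ 0.00000000e+00  0.00000000e+00  0.00000000e+00  1.00000000e+00]]
```

View pics/scene0.png

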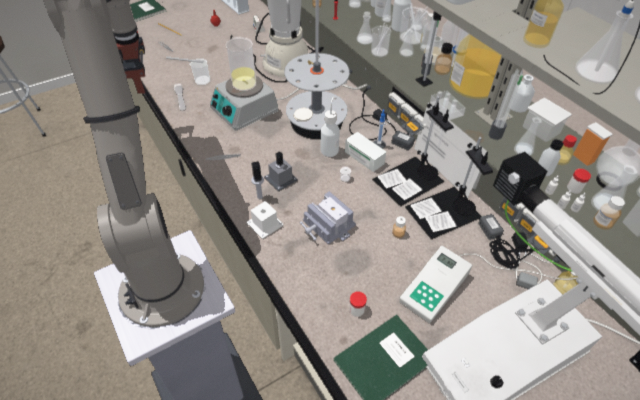

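View pics/top0.png

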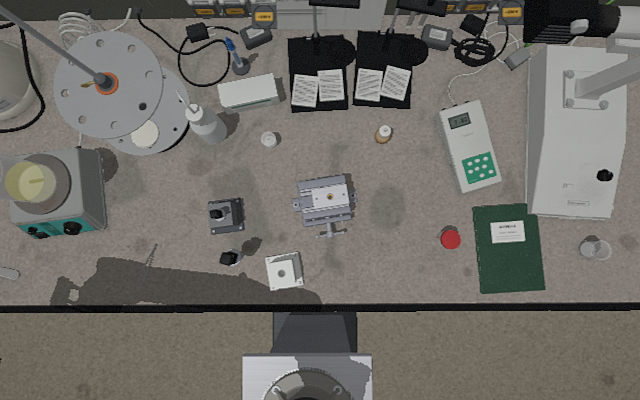

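```bash
python3 -c "
from h import *
crop('scene0',230,140,370,250,5);crop('top0',190,160,370,300,4)
print(R.from_quat(observe()['orientation']).as_matrix())
for z in(0,.066,.122): print(z,pt('top0',224,214,z),pt('top0',330,196,z))"
```

```text
[[ 3.17198902e-01 -2.74643617e-04 -9.48358994e-01]
 [ 9.48358343e-01 -1.11461316e-03  3.17199007e-01]
 [-1.14417010e-03 -9.99999341e-01 -9.30935054e-05]]
0 [0.49975414 0.2077428  0.        ] [ 0.54317638 -0.0612408   0.        ]
0.066 [0.49626683 0.19154608 0.066     ] [ 0.53694217 -0.06042159  0.066     ]
0.122 [0.4933079  0.17780341 0.122     ] [ 0.53165255 -0.05972651  0.122     ]
```

View pics/scene0_c230.png

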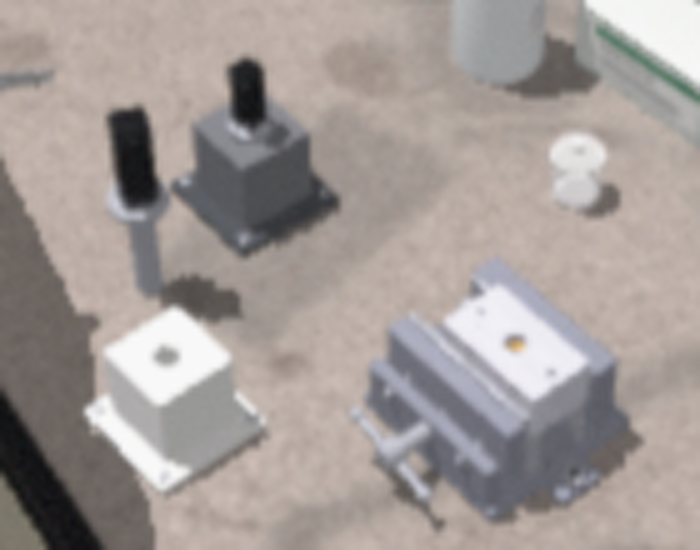

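View pics/top0_c190.png

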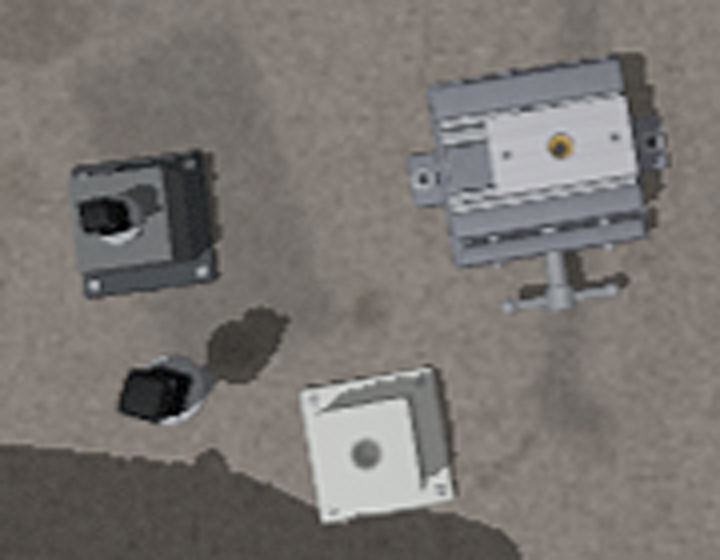

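View pics/wrist0.png

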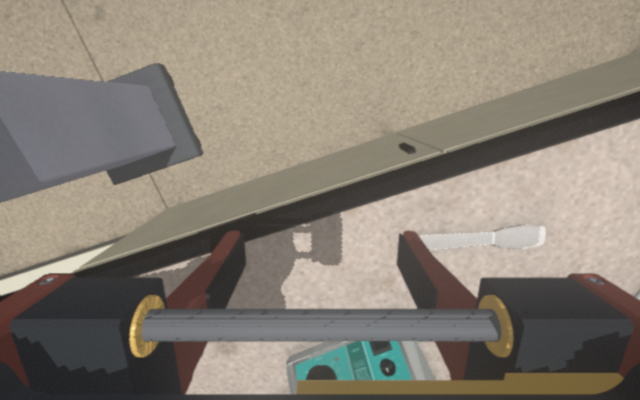

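Candidates in the top view are the black-handled drift in the grey stand at (216,214), and the taller loose drift at (228,259), which is the look-alike. The stands are the grey one at (221,215) and the white look-alike at (282,273). I choose the smaller drift in the grey stand. The vise hole is at (330,197).

Call:
play_rows:
  motion:
    - [[-31,-1,-37,0],[-31,-1,-37,0],[-31,-1,-37,0],[-31,-1,-37,0],[-31,-1,-37,0],[-31,-1,-37,0],[-31,-1,-37,0],[-31,-1,-37,0],[-31,-1,-37,0],[0,0,0,0]]
  gripper: -1

```text
time_s: 1.2
tcp_pos: [0.4451, 0.263, 0.243]
orientation: [0.577, 0.41, -0.41, -0.575]
contact_force: [-0.4, 0.1, 0.0]
grip_width: 0.0879
```

```bash
python3 -c "
from h import *
s=observe();print(s['tcp_pos'],s['time_s']);snap('wrist','w1')
print(px('w1',pt('top0',216,214,.122)),px('w1',pt('top0',221,215,.066)))"
```

```text
[0.44507685 0.2630092  0.24302662] 1.2
(np.float64(272.1735386792709), np.float64(261.50520231566117)) (np.float64(282.03122002183915), np.float64(237.42052034028595))
```

View pics/w1.png

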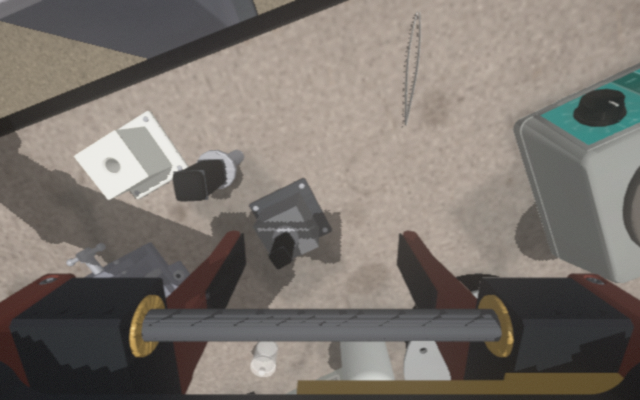

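The wrist view shows the drift handle at about (282,250) in its grey stand, and the taller look-alike at (200,178).

```bash
python3 -c "
from h import *
crop('w1',170,130,350,280,4)
for u,v,z in((280,263,.122),(288,238,.066)):print(pt('w1',u,v,z))
print(pt('top0',216,214,.122),pt('top0',221,215,.066),pt('top0',330,196.7,.086))
for z in(.13,.15,.17):print(z,pt('top0',227,258.5,z),pt('w1',193,182,z))"
```

```text
[0.4974916  0.20246165 0.122     ]
[0.49687826 0.20492771 0.066     ]
[0.49345474 0.19578621 0.122     ] [0.4939492  0.19866896 0.066     ] [ 0.53341967 -0.06015754  0.086     ]
0.13 [0.39490397 0.16807891 0.13      ] [0.39441896 0.16153851 0.13      ]
0.15 [0.39599284 0.16334077 0.15      ] [0.39246259 0.17125282 0.15      ]
0.17 [0.3970817  0.15860263 0.17      ] [0.39050622 0.18096712 0.17      ]
```

View pics/w1_c170.png

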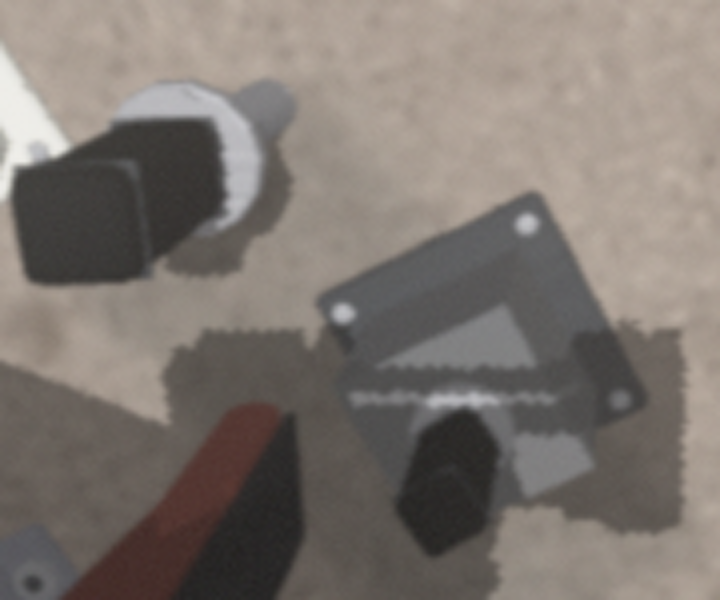

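Call:
play_rows:
  motion:
    - [[-22,0,-34,0],[-22,0,-34,0],[0,0,0,-0.14],[0,0,0,-0.14],[0,0,0,-0.14],[0,0,0,0],[0,0,0,0]]

```text
time_s: 1.95
tcp_pos: [0.4915, 0.2076, 0.2425]
orientation: [-0.476, -0.523, 0.523, 0.476]
contact_force: [-0.3, 0.4, -0.1]
grip_width: 0.0879
```

```bash
python3 -c "
from h import *
s=observe();print(s['tcp_pos'],s['time_s'],R.from_quat(s['orientation']).as_matrix());snap('wrist','w2');crop('w2',230,150,390,280,5)
print(px('w2',[.496,.2,.122]))"
```

```text
[0.49149721 0.20759214 0.24251943] 1.95 [[-9.47332596e-02 -3.79817298e-04 -9.95502619e-01]
 [ 9.95502646e-01  2.66483530e-04 -9.47333638e-02]
 [ 3.01266423e-04 -9.99999892e-01  3.52864272e-04]]
(np.float64(311.3442600499348), np.float64(199.65900742520859))
```

View pics/w2_c230.png

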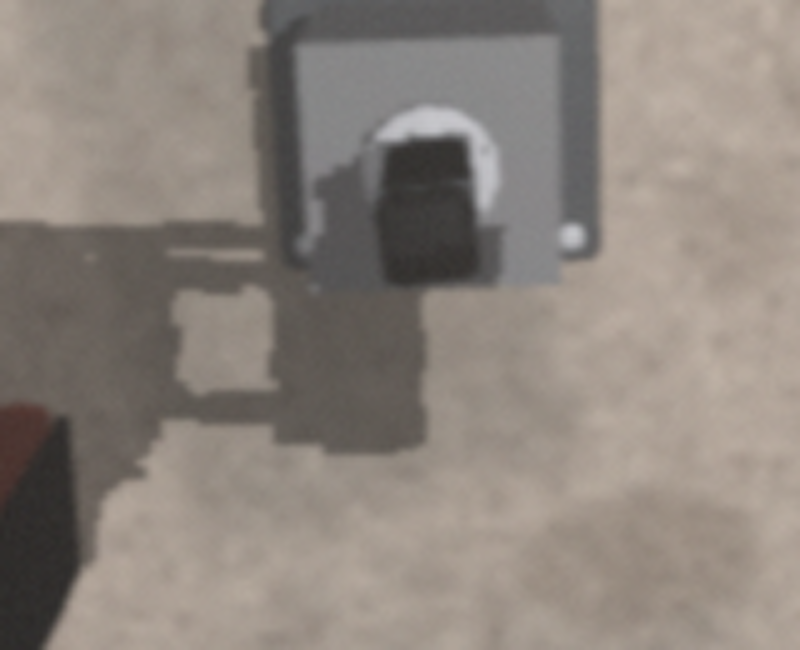

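View pics/w2.png

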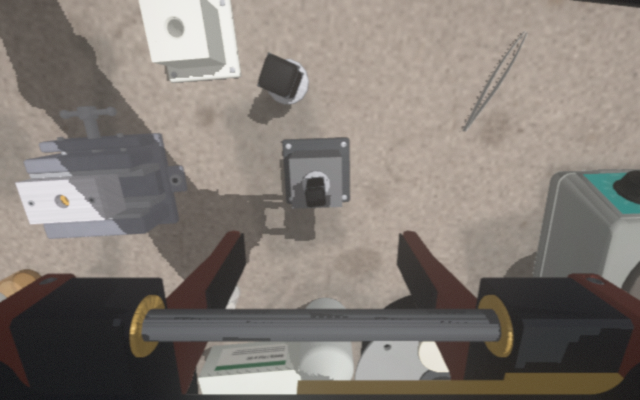

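```bash
python3 -c "
from h import *
T=R.from_quat(observe()['orientation']).as_matrix();p=observe()['tcp_pos']
for u,v,z in((315.6,196.6,.122),(316.2,182.6,.066),(315.5,185,.072),(62,201,.086),(27,204,.086),(94,199.5,.086)):
  q=pt('w2',u,v,z);print(q,T.T@(q-p)*1000)"
```

```text
[0.49269863 0.2036331  0.122     ] [ -3.83345658 120.56396415  -0.75228776]
[0.49350056 0.20345406 0.066     ] [ -4.09845217 176.56374518  -1.54566177]
[0.4947125  0.20289642 0.072     ] [ -4.76733493 170.56336908  -2.69798092]
[ 0.53352065 -0.05885656  0.086     ] [-269.01787123  156.50973144  -16.51264242]
[ 0.54036883 -0.09576302  0.086     ] [-306.40734287  156.50184917  -19.83103015]
[ 0.52866833 -0.02545449  0.086     ] [-235.30622003  156.51655297  -14.84889063]
```

Call:
play_rows:
  motion:
    - [[-4,40,-1.5,0],[0,40,0,0],[0,40,0,0],[0,25,0,0],[0,6,0,0],[0,0,0,0],[0,0,0,0]]

```text
time_s: 2.7
tcp_pos: [0.4948, 0.2034, 0.093]
orientation: [0.476, 0.524, -0.523, -0.475]
contact_force: [0.8, -1.0, 0.2]
grip_width: 0.0879
```

Call:
play_rows:
  motion:
    - [[0,0,0,0],[0,0,0,0],[0,0,0,0],[0,0,0,0],[0,0,0,0],[0,0,0,0]]
  gripper: 1
  force: 5

```text
time_s: 3.3
tcp_pos: [0.4939, 0.2028, 0.0917]
orientation: [0.475, 0.524, -0.524, -0.475]
contact_force: [0.6, 0.7, 0.4]
grip_width: 0.0438
```

```bash
python3 -c "
from h import *
s=observe();print(s);snap('wrist','w3')"
```

```text
{'time_s': 3.3, 'joint_positions': array([-0.62469082,  0.43541905,  0.14730316,  2.02086407, -0.09726705,
        0.69167117,  1.25195621]), 'dq': array([-0.00088681,  0.00201055, -0.00125878,  0.00031994,  0.00060295,
        0.00013475,  0.00327892]), 'joint_efforts': array([-1.09480534e-03, -4.71923661e+01,  2.83335216e+00, -1.93030125e+01,
        2.79563428e-03,  7.50993309e-02, -7.99358204e-04]), 'tcp_pos': array([0.49386057, 0.2027856 , 0.09170897]), 'orientation': array([ 0.47514254,  0.52372276, -0.52363843, -0.47513874]), 'contact_force': array([0.55630436, 0.6693801 , 0.40942095]), 'torque': array([ 0.0721157 ,  0.01400158, -0.00313541]), 'grip_width': 0.04384094626108384}
```

View pics/w3.png

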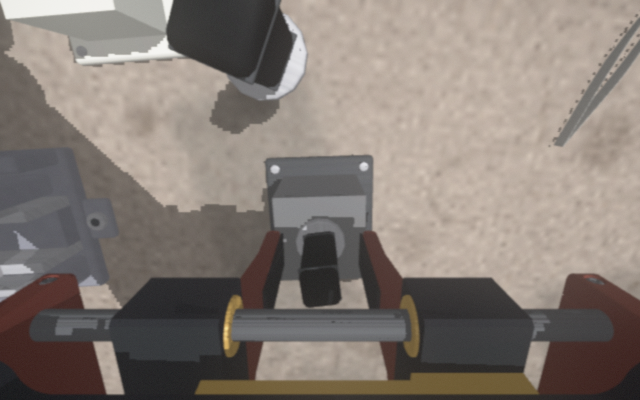

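Call:
play_rows:
  motion:
    - [[0,0,0,0],[0,0,0,0],[0,0,0,0],[0,0,0,0],[0,0,0,0]]

```text
time_s: 3.85
tcp_pos: [0.4938, 0.2027, 0.0916]
orientation: [-0.475, -0.524, 0.524, 0.475]
contact_force: [0.4, -0.6, 0.2]
grip_width: 0.0196
```

```bash
python3 -c "
from h import *
s=observe();print(s['grip_width'],s['contact_force'],s['tcp_pos']);snap('wrist','w4');crop('w4',240,150,400,320,4)
T=R.from_quat(s['orientation']).as_matrix();p=s['tcp_pos']
for u,v in((320,286),(305,270),(337,270),(306,306),(340,303)): print(T.T@(pt('w3',u,v,.122)-p)*1000)"
```

```text
0.01961408064347387 [ 0.43207287 -0.58184604  0.21679271] [0.49384046 0.20270963 0.09160938]
[  0.45238086 -30.39053786   2.34569207]
[ -6.16772869 -30.38961088  10.41496086]
[  7.95397533 -30.39073139  10.42697872]
[ -5.96794162 -30.39055029  -8.15023685]
[  9.59667013 -30.39170559  -6.53491844]
```

View pics/w4_c240.png

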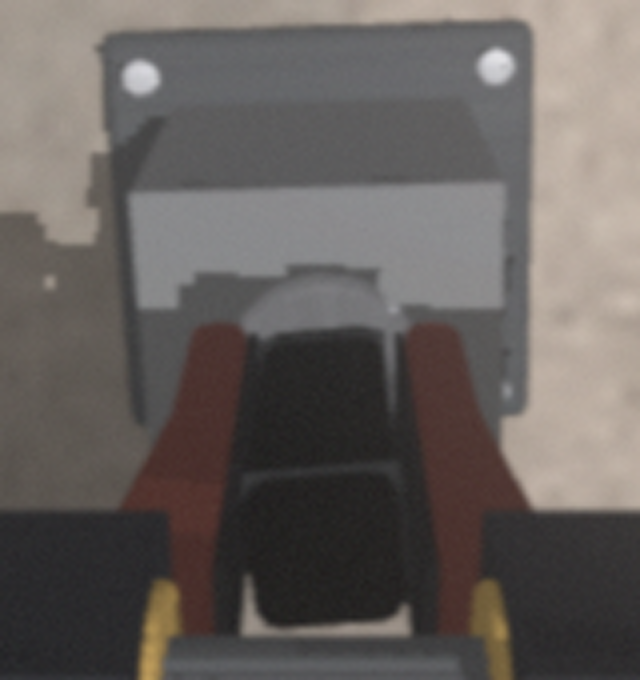

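Call:
play_rows:
  motion:
    - [[0,0,0,-0.05],[0,0,0,-0.04],[0,0,0,0],[0,0,0,0],[0,0,0,0]]

```text
time_s: 4.4
tcp_pos: [0.4938, 0.2027, 0.0916]
orientation: [-0.451, -0.544, 0.544, 0.451]
contact_force: [-0.3, 0.3, -1.1]
grip_width: 0.0178
```

Call:
play_rows:
  motion:
    - [[0,0,0,0],[0,0,0,0],[0,0,0,0],[0,0,0,0]]
  force: 55

```text
time_s: 4.8
tcp_pos: [0.4937, 0.2027, 0.0916]
orientation: [-0.451, -0.544, 0.545, 0.451]
contact_force: [-0.6, -0.2, -3.2]
grip_width: 0.0177
```

Call:
play_rows:
  motion:
    - [[0,-5,0,0],[0,-15,0,0],[0,-30,0,0],[0,-30,0,0],[0,-30,0,0],[0,0,0,0],[0,0,0,0]]

```text
time_s: 5.5
tcp_pos: [0.4939, 0.2029, 0.202]
orientation: [0.451, 0.545, -0.544, -0.451]
contact_force: [-0.4, 0.3, -2.5]
grip_width: 0.0183
```

```bash
python3 -c "
from h import *
s=observe();print(s);snap('wrist','w5');snap('scene','s5');
T=R.from_quat(s['orientation']).as_matrix();p=s['tcp_pos'];print(T)
print(T.T@(np.array([.5335,-.0594,.2])-p)*1000)"
```

```text
{'time_s': 5.5, 'joint_positions': array([-0.63041187,  0.27961631,  0.14858162,  1.93540787, -0.05129857,
        0.92895601,  1.30114886]), 'dq': array([ 0.00219422,  0.02867275, -0.00330491,  0.02944635, -0.00242431,
       -0.00377234,  0.00110386]), 'joint_efforts': array([ 6.26008096e-02, -4.50850546e+01,  2.12152608e+00, -2.62593484e+01,
        2.78028043e-02,  7.30343931e-02, -8.31954181e-03]), 'tcp_pos': array([0.49385771, 0.20287692, 0.20200754]), 'orientation': array([ 0.45116828,  0.54495233, -0.54413059, -0.4509945 ]), 'contact_force': array([-0.39903491,  0.29898532, -2.47414013]), 'torque': array([ 0.04306906,  0.04544865, -0.0022441 ]), 'grip_width': 0.0182937114197752}
[[-1.86102281e-01  9.30614434e-04 -9.82529936e-01]
 [ 9.82530222e-01  7.38172695e-04 -1.86101636e-01]
 [ 5.52087902e-04 -9.99999295e-01 -1.05173243e-03]]
[-265.07363119    1.85082244    9.86254   ]
```

View pics/w5.png

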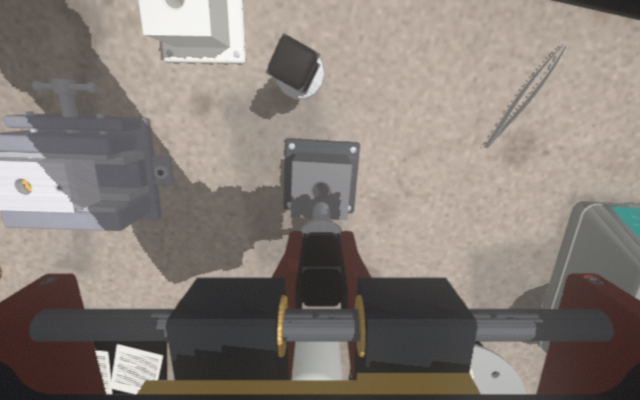

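Call:
play_rows:
  motion:
    - [[-20,0,0,0],[-40,0,2,0],[-45,0,2,0],[-45,0,2,0],[-45,0,2,0],[-40,0,2,0],[-20,0,0,0],[-10,0,0,0],[0,0,0,0],[0,0,0,0]]

```text
time_s: 6.6
tcp_pos: [0.5329, -0.0579, 0.2009]
orientation: [-0.45, -0.545, 0.545, 0.451]
contact_force: [-0.8, 0.0, -2.0]
grip_width: 0.018
```

```bash
python3 -c "
from h import *
s=observe();print(s['tcp_pos'],s['contact_force'],s['time_s'],s['grip_width']);snap('wrist','w6');snap('top','t6');crop('w6',220,120,420,280,4)
"
```

```text
[ 0.53292196 -0.05785178  0.20088876] [-0.79731583  0.0406459  -1.99853029] 6.6 0.018025551201822018
```

View pics/w6_c220.png

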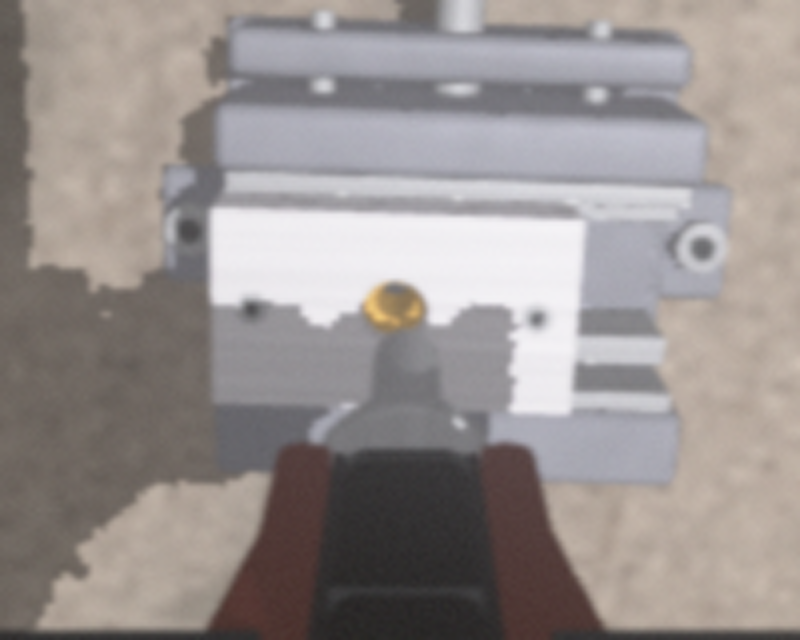

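View pics/w6.png

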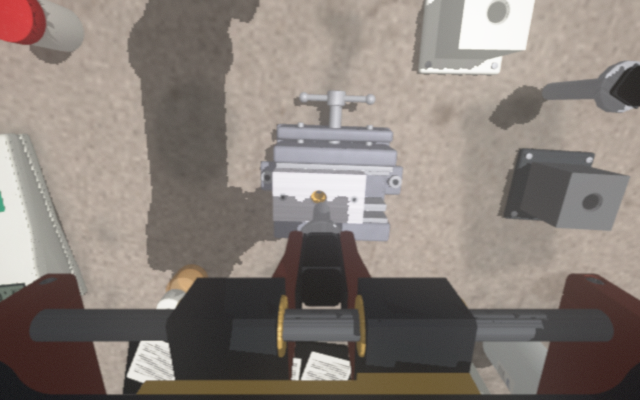

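```bash
python3 -c "
from h import *
s=observe();T=R.from_quat(s['orientation']).as_matrix();p=s['tcp_pos']
t=lambda q:T.T@(q-p)*1000
print('hole',t(pt('w6',318.5,196.5,.086)),'tip',t(pt('w6',321.7,206,.1173)))
print(px('w6',p-[0,0,.0836]))
# stand check: mouth seen in w5
q=np.load('pics/w5.npz');print(pt('w5',321,188,.066))
for u,v in((210,207),(585,220),(573,412),(252,308),(538,318)):print(t(pt('w6',220+u/4,120+v/4,.086)))"
```

```text
hole [ -1.59944517 115.26771847   1.2020424 ] tip [ 1.19663351 83.97086585  2.5905688 ]
(np.float64(320.1218644329594), np.float64(209.27464755288742))
[0.49079702 0.20333872 0.066     ]
[-41.91051079 115.24885582  23.87778038]
[ 40.4945744  115.31461856  20.9348778 ]
[ 39.62895285 115.2855471  -24.32482457]
[-33.51768545 115.24124687   0.74691576]
[ 30.84866239 115.29256263  -1.63365382]
```

Call:
play_rows:
  motion:
    - [[-2.7,10,-1.6,0],[0,10,0,0],[0,5,0,0],[0,0,0,0],[0,0,0,0],[0,0,0,0]]

```text
time_s: 7.3
tcp_pos: [0.5356, -0.0618, 0.1769]
orientation: [0.451, 0.545, -0.544, -0.451]
contact_force: [-0.4, 1.0, -1.9]
grip_width: 0.0178
```

```bash
python3 -c "
from h import *
s=observe();print(s['tcp_pos'],s['contact_force'],s['time_s'],s['grip_width']);snap('wrist','w7');snap('scene','s7');crop('w7',280,170,360,240,9);crop('s7',300,180,360,240,10)
"
```

```text
[ 0.53560084 -0.06183358  0.17686537] [-0.39417475  1.01648718 -1.87877851] 7.3 0.01780064157454227
```

View pics/w7_c280.png

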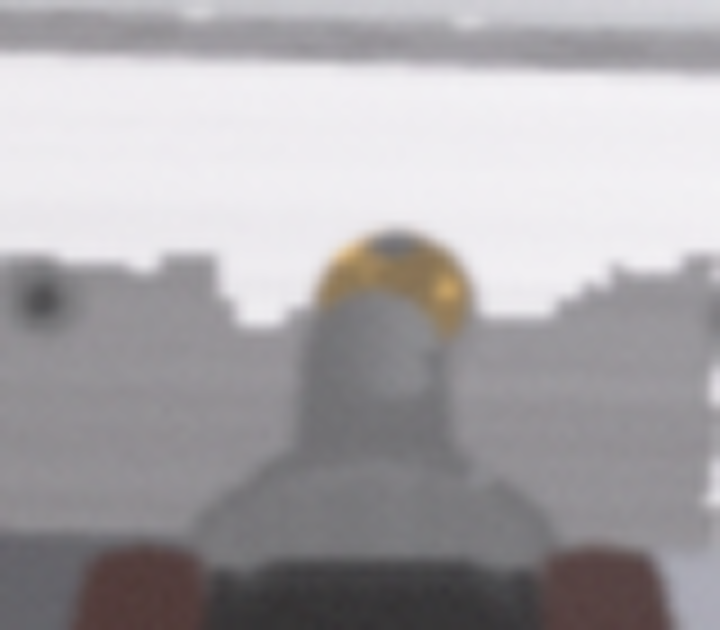

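View pics/s7_c300.png

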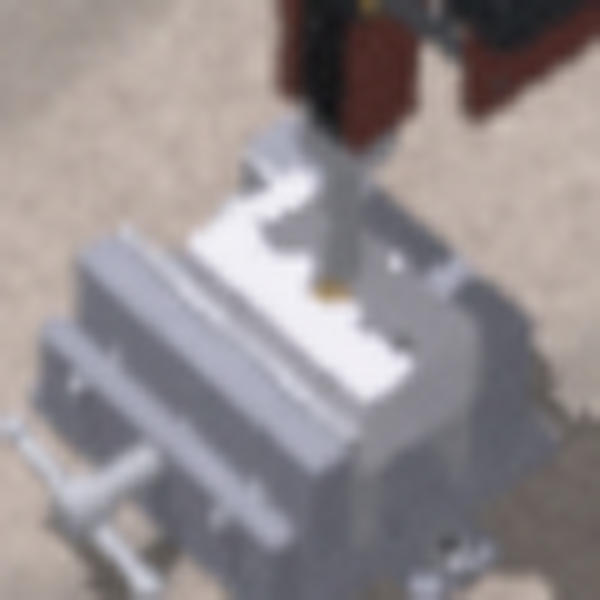

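```bash
python3 -c "
from h import *
s=observe();T=R.from_quat(s['orientation']).as_matrix();p=s['tcp_pos']
t=lambda q:T.T@(q-p)*1000
f=lambda u,v,z:t(pt('w7',280+u/9,170+v/9,z))
print('hole top',f(394,230,.086),'ctr',f(394,304,.086),'L',f(317,300,.086),'R',f(472,300,.086));print('tip top',f(378,288,.0933),f(378,354,.0933),f(309,354,.0933),f(447,354,.0933))"
```

```text
hole top [ 3.19333618 90.98863729  8.89124384] ctr [ 3.21853048 90.99362958  1.82840155] L [-3.82691021 90.9939505   2.20665069] R [10.35278112 90.99275713  2.21962998]
tip top [ 1.72253084 83.69102523  5.68541217] [ 1.73429323 83.69539601 -0.49692252] [-4.42442402 83.69591431 -0.50253663] [ 7.89306698 83.6948777  -0.49130836]
```

Call:
play_rows:
  motion:
    - [[1.5,0,2.2,0],[0,3,0,0],[0,0,0,0],[0,0,0,0]]

```text
time_s: 7.8
tcp_pos: [0.5329, -0.0607, 0.1736]
orientation: [-0.451, -0.545, 0.545, 0.451]
contact_force: [0.3, -1.0, -2.3]
grip_width: 0.0174
```

```bash
python3 -c "
from h import *
s=observe();print(s['tcp_pos'],s['contact_force'],s['time_s'],s['grip_width']);snap('wrist','w8');snap('scene','s8');crop('w8',280,170,360,240,9);crop('s8',300,180,360,240,10)
"
```

```text
[ 0.53285534 -0.06070949  0.17355047] [ 0.34913052 -0.98660542 -2.34038889] 7.8 0.01742265111458415
```

View pics/w8_c280.png

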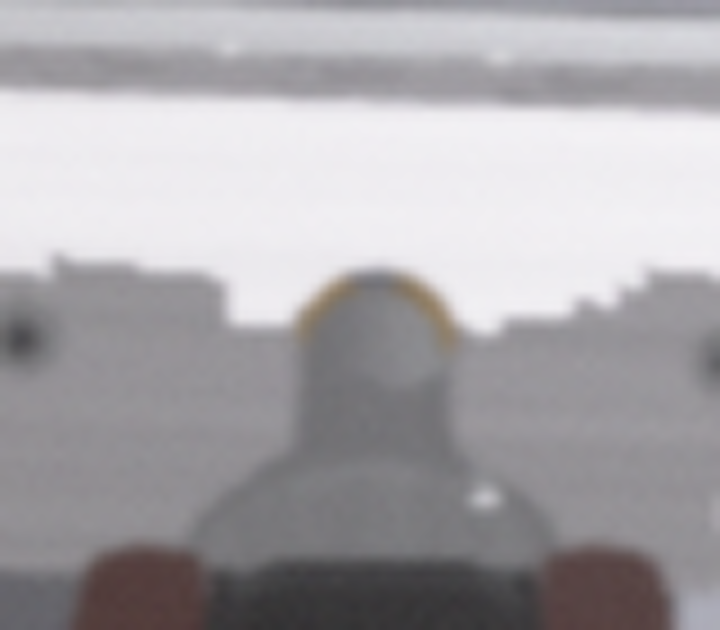

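View pics/s8_c300.png

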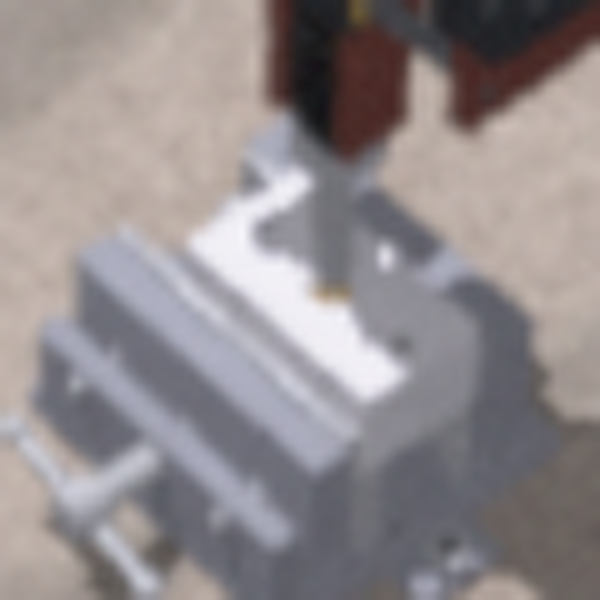

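```bash
python3 -c "
from h import *
s=observe();T=R.from_quat(s['orientation']).as_matrix();p=s['tcp_pos']
t=lambda q:T.T@(q-p)*1000
f=lambda u,v,z:t(pt('w8',280+u/9,170+v/9,z))
print('hole top',f(379,270,.086));print('tip top',f(377,283,.0900),f(377,275,.09))"
```

```text
hole top [ 1.92394654 87.65134017  6.17495225]
tip top [ 1.73179522 83.65134155  6.21295774] [ 1.73034018 83.65133518  6.95529377]
```

Call:
play_rows:
  motion:
    - [[0,1.5,0,0],[0,1,0,0],[0,1,0,0],[0,0,0,0]]

```text
time_s: 8.3
tcp_pos: [0.5328, -0.0607, 0.17]
orientation: [-0.451, -0.544, 0.545, 0.451]
contact_force: [-0.4, -0.5, -1.5]
grip_width: 0.0179
```

Call:
play_rows:
  motion:
    - [[0,0,-1.1,0],[0,0.8,0,0],[0,0.8,0,0],[0,0.8,0,0],[0,0,0,0]]

```text
time_s: 8.8
tcp_pos: [0.5339, -0.0605, 0.1676]
orientation: [-0.451, -0.545, 0.545, 0.451]
contact_force: [-0.2, 0.1, -1.8]
grip_width: 0.0182
```

Call:
play_rows:
  motion:
    - [[0,0.8,0,0],[0,0.8,0,0],[0,0.8,0,0],[0,0,0,0]]

```text
time_s: 9.2
tcp_pos: [0.5339, -0.0605, 0.1652]
orientation: [-0.451, -0.544, 0.545, 0.451]
contact_force: [0.7, 0.4, -1.9]
grip_width: 0.0177
```

Call:
play_rows:
  motion:
    - [[0,1,0,0],[0,1,0,0],[0,1,0,0],[0,1,0,0],[0,1,0,0],[0,1,0,0],[0,1,0,0],[0,1,0,0]]

```text
time_s: 10.0
tcp_pos: [0.5342, -0.0606, 0.1585]
orientation: [0.451, 0.545, -0.544, -0.451]
contact_force: [-3.6, -0.0, 11.5]
grip_width: 0.0178
```

Call:
play_rows:
  motion:
    - [[0,1,0.3,0],[0,1,0,0],[0,1,0,0],[0,1,0,0],[0,1,0,0],[0,1,0,0],[0,1,0,0],[0,1,0,0]]

```text
time_s: 10.8
tcp_pos: [0.5342, -0.0606, 0.1507]
orientation: [0.451, 0.545, -0.544, -0.451]
contact_force: [-2.5, 0.6, 10.8]
grip_width: 0.0182
```

Call:
play_rows:
  motion:
    - [[0,1,0.3,0],[0,1,0,0],[0,1,0,0],[0,1,0,0],[0,1,0,0],[0,1,0,0],[0,1,0,0],[0,1,0,0],[0,1,0,0],[0,1,0,0]]

```text
time_s: 11.8
tcp_pos: [0.5341, -0.0606, 0.1407]
orientation: [0.451, 0.545, -0.544, -0.451]
contact_force: [-3.5, 1.0, 10.4]
grip_width: 0.0177
```

Call:
play_rows:
  motion:
    - [[0,1,0,0],[0,1,0,0],[0,1,0,0],[0,1,0,0],[0,1,0,0],[0,1,0,0]]

```text
time_s: 12.4
tcp_pos: [0.5341, -0.0606, 0.1347]
orientation: [0.451, 0.545, -0.544, -0.451]
contact_force: [-3.0, -0.7, 10.1]
grip_width: 0.0177
```

Call:
play_rows:
  motion:
    - [[0,0.8,0,0],[0,0.8,0,0]]

```text
time_s: 12.6
tcp_pos: [0.5341, -0.0606, 0.1331]
orientation: [0.451, 0.545, -0.544, -0.451]
contact_force: [-3.4, 0.6, 10.5]
grip_width: 0.0178
```

Call:
play_rows:
  motion:
    - [[0,0.7,0,0]]

```text
time_s: 12.7
tcp_pos: [0.5341, -0.0606, 0.1323]
orientation: [0.451, 0.545, -0.544, -0.451]
contact_force: [-2.6, -0.5, 9.2]
grip_width: 0.0179
```

Call:
play_rows:
  motion:
    - [[0,0.5,0,0]]

```text
time_s: 12.8
tcp_pos: [0.5341, -0.0606, 0.1318]
orientation: [0.451, 0.545, -0.544, -0.451]
contact_force: [-3.3, 0.1, 10.3]
grip_width: 0.0177
```

Call:
play_rows:
  motion:
    - [[0,0.5,0,0]]

```text
time_s: 12.9
tcp_pos: [0.5341, -0.0606, 0.1313]
orientation: [0.451, 0.545, -0.544, -0.451]
contact_force: [-2.8, 0.6, 10.7]
grip_width: 0.0178
```

Call:
play_rows:
  motion:
    - [[0,0.3,0,0]]

```text
time_s: 13.0
tcp_pos: [0.5341, -0.0606, 0.1312]
orientation: [0.451, 0.545, -0.544, -0.451]
contact_force: [-4.4, 0.9, 13.5]
grip_width: 0.0178
```

Call:
play_rows:
  motion:
    - [[0,0.3,0,0]]

```text
time_s: 13.1
tcp_pos: [0.5342, -0.0606, 0.1311]
orientation: [0.451, 0.545, -0.544, -0.451]
contact_force: [-4.3, 0.4, 14.5]
grip_width: 0.0176
```

Call:
play_rows:
  motion:
    - [[0,0.6,0,0],[0,0,0,0]]

```text
time_s: 13.3
tcp_pos: [0.5342, -0.0606, 0.1309]
orientation: [0.451, 0.545, -0.544, -0.451]
contact_force: [-4.4, 0.2, 16.2]
grip_width: 0.0176
```

Call:
play_rows:
  motion:
    - [[0,0.6,0,0],[0,0,0,0]]

```text
time_s: 13.5
tcp_pos: [0.5343, -0.0606, 0.1307]
orientation: [0.451, 0.545, -0.544, -0.451]
contact_force: [-6.0, 1.1, 19.9]
grip_width: 0.0179
```

Call:
play_rows:
  motion:
    - [[0,0.6,0,0],[0,0,0,0]]

```text
time_s: 13.7
tcp_pos: [0.5344, -0.0606, 0.1305]
orientation: [0.451, 0.545, -0.544, -0.451]
contact_force: [-7.1, 0.8, 24.6]
grip_width: 0.018
```

Call:
play_rows:
  motion:
    - [[0,0.8,0,0],[0,0.6,0,0],[0,0,0,0]]

```text
time_s: 14.0
tcp_pos: [0.5345, -0.0607, 0.13]
orientation: [0.451, 0.545, -0.544, -0.451]
contact_force: [-9.3, 1.4, 33.4]
grip_width: 0.0176
```

Call:
play_rows:
  motion:
    - [[0,-3,0,0],[0,-2,0,0],[0,-5,0,0],[0,-10,0,0],[0,-20,0,0],[0,-25,0,0],[0,-10,0,0],[0,0,0,0],[0,0,0,0]]

```text
time_s: 14.9
tcp_pos: [0.533, -0.0605, 0.2007]
orientation: [-0.451, -0.544, 0.545, 0.451]
contact_force: [0.8, 0.0, -2.4]
grip_width: 0.0178
```

```bash
python3 -c "
from h import *
s=observe();print(s['tcp_pos'],s['contact_force'],s['time_s'],s['grip_width']);snap('wrist','w9');snap('scene','s9');crop('w9',220,140,420,300,4);crop('s9',290,130,370,230,7)
T=R.from_quat(s['orientation']).as_matrix();print(T.T@(np.array([.4937,.2027,.2])-s['tcp_pos'])*1000)
"
```

```text
[ 0.53302535 -0.06053143  0.20065711] [ 0.78927547  0.00500203 -2.40573482] 14.9 0.017754309337972164
[265.9497399    0.7063851  -10.38933409]
```

View pics/w9_c220.png

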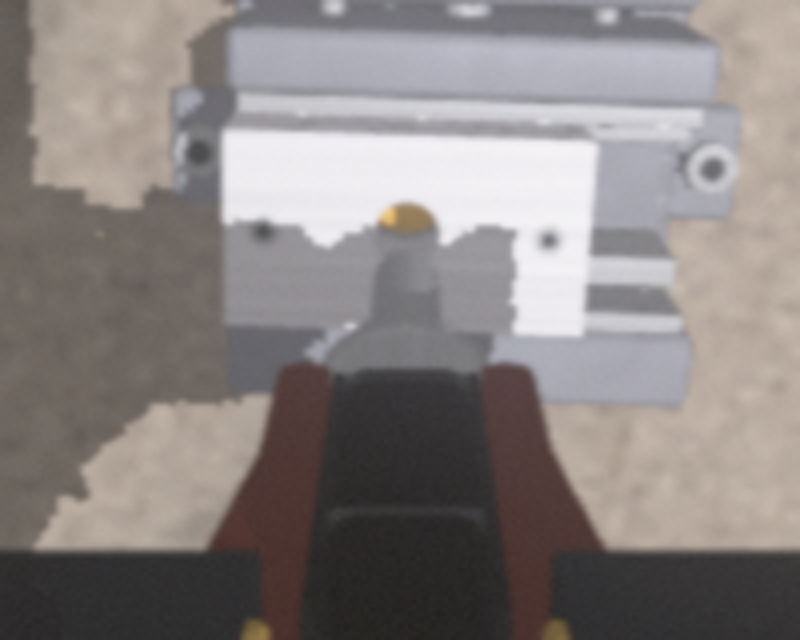

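View pics/s9_c290.png

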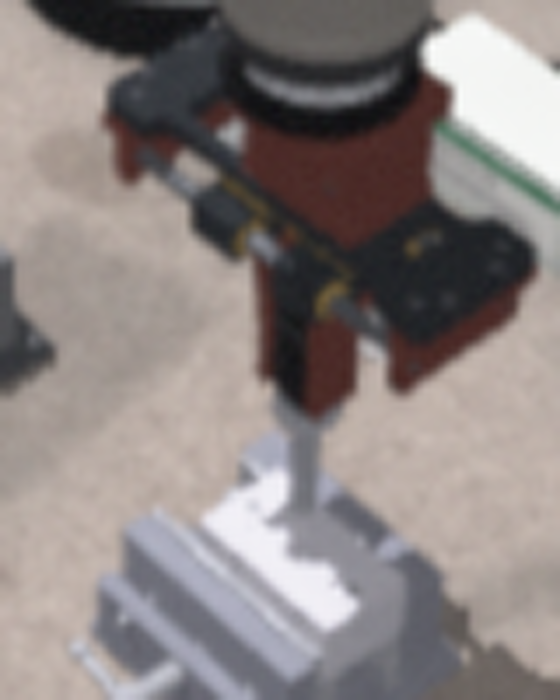

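The drift is clear of the block with its tip unchanged in the grip. The brass now sits deep in the hole at crop (406,218). Next I carry the drift back to the stand.

Call:
play_rows:
  motion:
    - [[20,0,-1,0],[40,0,-2,0],[45,0,-2,0],[45,0,-2,0],[45,0,-2,0],[40,0,-1,0],[20,0,0,0],[11,0,0,0],[0,0,0,0],[0,0,0,0]]

```text
time_s: 16.0
tcp_pos: [0.4939, 0.2009, 0.2008]
orientation: [-0.452, -0.544, 0.545, 0.451]
contact_force: [1.1, -0.9, -2.1]
grip_width: 0.0173
```

Call:
play_rows:
  motion:
    - [[0,20,0,0],[0,20,0,0],[0,5,0,0],[0,0,0,0],[0,0,0,0]]

```text
time_s: 16.5
tcp_pos: [0.4945, 0.2019, 0.157]
orientation: [0.452, 0.544, -0.544, -0.451]
contact_force: [-0.1, -0.1, -2.4]
grip_width: 0.0176
```

```bash
python3 -c "
from h import *
s=observe();print(s['tcp_pos'],s['contact_force'],s['time_s'],s['grip_width']);snap('wrist','w10');crop('w10',270,140,370,240,7)
T=R.from_quat(s['orientation']).as_matrix();print(T.T@(np.array([.4937,.2027,.2])-s['tcp_pos'])*1000)
"
```

```text
[0.49448733 0.20193198 0.1569714 ] [-0.10851475 -0.09977916 -2.37432002] 16.5 0.0175991816101223
[  0.90205931 -43.02913066   0.59166035]
```

View pics/w10_c270.png

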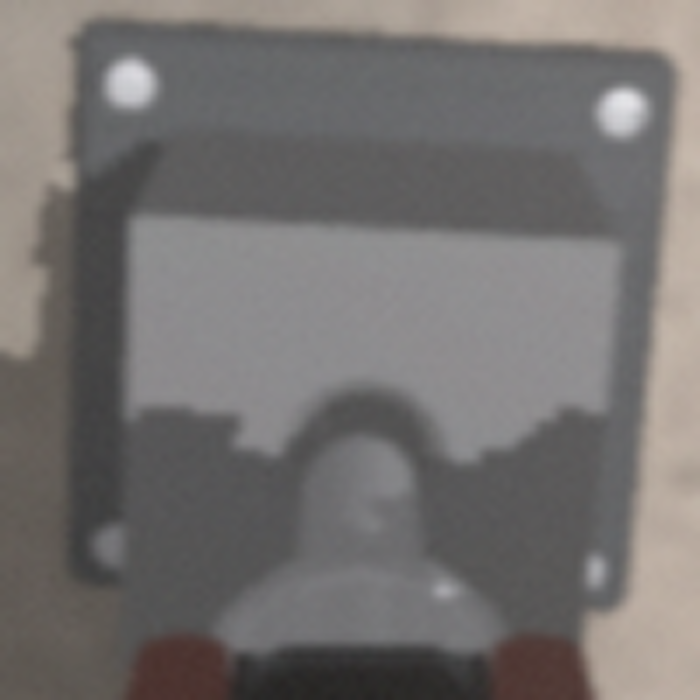

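Call:
play_rows:
  motion:
    - [[0.8,2,0.3,0],[0,2,0,0],[0,2,0,0],[0,2,0,0],[0,2,0,0],[0,2,0,0],[0,2,0,0],[0,0,0,0]]

```text
time_s: 17.35
tcp_pos: [0.4931, 0.2032, 0.1419]
orientation: [-0.451, -0.544, 0.545, 0.451]
contact_force: [0.3, 1.0, -2.2]
grip_width: 0.0179
```

Call:
play_rows:
  motion:
    - [[0,4,0,0],[0,5,0,0],[0,5,0,0],[0,5,0,0],[0,5,0,0],[0,5,0,0],[0,5,0,0],[0,5,0,0],[0,3,0,0],[0,0,0,0]]

```text
time_s: 18.35
tcp_pos: [0.4931, 0.2032, 0.0998]
orientation: [-0.451, -0.544, 0.545, 0.451]
contact_force: [-0.7, 0.6, -1.3]
grip_width: 0.0182
```

Call:
play_rows:
  motion:
    - [[0,2,0,0],[0,1,0,0],[0,1,0,0],[0,1,0,0],[0,1,0,0],[0,1,0,0]]

```text
time_s: 18.95
tcp_pos: [0.4933, 0.2033, 0.0932]
orientation: [0.451, 0.545, -0.545, -0.451]
contact_force: [0.1, -0.6, -1.9]
grip_width: 0.018
```

Call:
play_rows:
  motion:
    - [[0,1,0,0],[0,1,0,0],[0,1,0,0],[0,0,0,0]]

```text
time_s: 19.35
tcp_pos: [0.4934, 0.2033, 0.0915]
orientation: [0.451, 0.545, -0.544, -0.451]
contact_force: [-5.4, -2.2, 12.4]
grip_width: 0.0182
```

Call:
play_rows:
  motion:
    - [[0,1,0,0],[0,1,0,0],[0,0,0,0]]

```text
time_s: 19.65
tcp_pos: [0.4934, 0.2033, 0.0914]
orientation: [0.451, 0.545, -0.544, -0.451]
contact_force: [-11.3, -3.6, 33.0]
grip_width: 0.0181
```

Call:
play_rows:
  motion:
    - [[0,-2,0,0],[0,0,0,0]]

```text
time_s: 19.85
tcp_pos: [0.4937, 0.2035, 0.0915]
orientation: [0.451, 0.545, -0.544, -0.451]
contact_force: [-3.5, -1.7, 13.9]
grip_width: 0.0173
```

Call:
play_rows:
  motion:
    - [[0,0,0,0],[0,0,0,0],[0,0,0,0],[0,0,0,0],[0,0,0,0],[0,0,0,0]]
  gripper: -1

```text
time_s: 20.45
tcp_pos: [0.4933, 0.2033, 0.0901]
orientation: [-0.451, -0.544, 0.545, 0.451]
contact_force: [-0.2, -0.4, -0.5]
grip_width: 0.0623
```

Call:
play_rows:
  motion:
    - [[0,0,0,0],[0,0,0,0],[0,-10,0,0],[0,-30,0,0],[0,-40,0,0],[0,-40,0,0],[0,-30,0,0],[0,0,0,0],[0,0,0,0]]

```text
time_s: 21.35
tcp_pos: [0.4935, 0.2034, 0.2412]
orientation: [0.451, 0.545, -0.544, -0.451]
contact_force: [0.4, -0.3, -0.1]
grip_width: 0.0878
```

```bash
python3 -c "
from h import *
s=observe();print(s['tcp_pos'],s['contact_force'],s['time_s'],s['grip_width']);snap('wrist','w11');snap('scene','s11');crop('w11',230,120,410,260,4);crop('s11',230,140,370,250,5)
T=R.from_quat(s['orientation']).as_matrix();print(T.T@(np.array([.535,-.0605,.2])-s['tcp_pos'])*1000)
"
```

```text
[0.49349643 0.20341725 0.24124092] [ 0.38219629 -0.26654416 -0.14377919] 21.35 0.08783709193580362
[-267.06536179   41.00155159    8.40475472]
```

View pics/w11_c230.png

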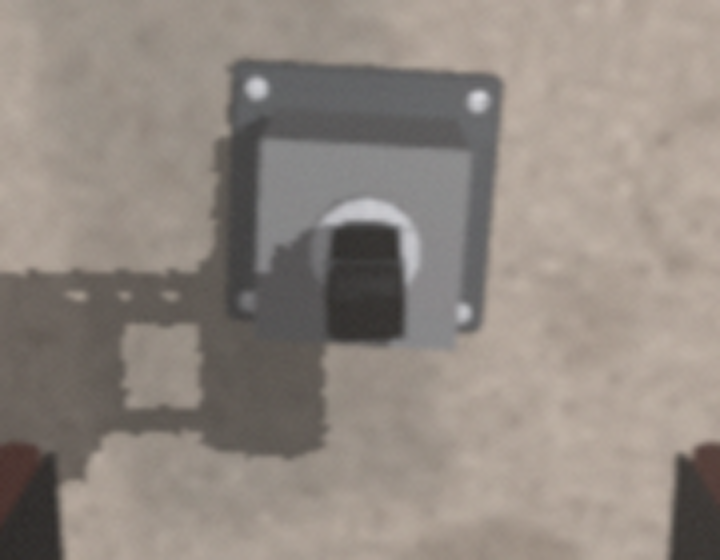

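View pics/s11_c230.png

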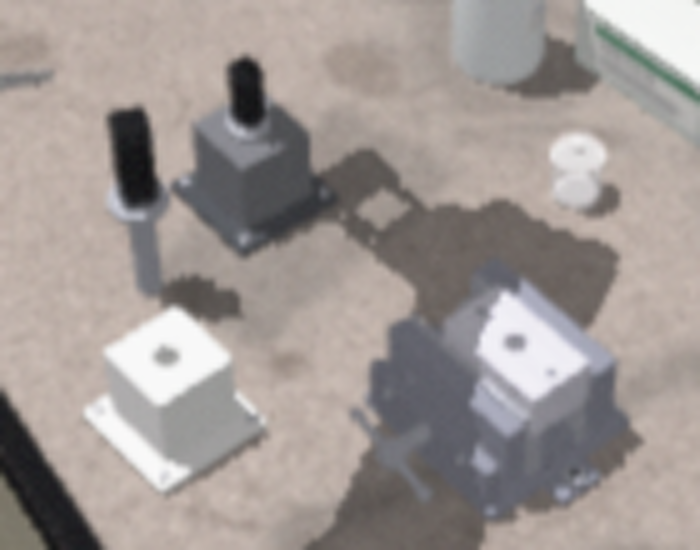

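The drift stands in its grey stand as it did at the start, with the collar on the top face at crop (247,125). The block's hole at crop (515,343) is dark with no brass showing, and the bottles and look-alikes have not moved.

```bash
python3 -c "
from h import *
print(finish_job())"
```

```text
the job is handed in; nothing more can be done
None
```

The bush is pushed out of its bore onto the gutter floor, and the drift is back upright in its grey stand. I handed the job in at about 21 s of the 72 s allowed.

- **Pushing the bush:** I took the smaller drift from the grey stand, and it entered the hole without touching the block. The bush moved at about 10–13 N. At the stop the tip was at a height of about 47.5 mm, against the 48 mm expected.
- **Peak force:** I pressed up to about 33 N (about 35 N with the drift's weight) to confirm the stop, so the 60 N limit was kept.
- **Returning the drift:** It stopped firmly at the height it had at the start (91.5 mm against 91.6 mm), so the collar rests on the stand. I let go and raised the gripper clear.
- **Last checks:** The final pictures show the drift upright and home, and no brass showing in the hole. The white weighing bottle and the look-alikes are where they were. The amber bottle and red jar were outside that close-up, but the arm's path stayed clear of them.
- **One disagreement:** At the bush stop the tool still sank about 1.2 mm as the force rose from 13 to 33 N, while the stand hardly gave at all. I put this down to some give at the stop and did not measure the bush's depth separately.

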